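# Wedge a rack post tight in its bench saddle

## Robot

A 6-joint arm with a two-finger parallel gripper is mounted at the origin on the work surface. World frame = base frame: x ahead of the robot, y to its left, z up, the work surface at z = 0. Lengths are in m, angles in rad, forces in N, time in s.
With the tool pointing down it reaches from about 0.35 to 0.775 m from the base axis. Payload 7.3 kg.
Tool frame: the origin (TCP) lies midway between the tips of the shut fingers; the grasp point (between the pads) lies 19 mm behind it (robot.tcp_to_grasp is the distance from the TCP to the grasp point, in m); x points along the fingers, z is the direction in which the jaws open and shut, and the axes are right-handed (so a half turn about x gives the same grasp; the last joint's range is limited). The gripper opens to 92 mm and grips with 3 to 60 N. Pads are 19 mm wide; open, the fingers measure 130 mm over their backs; the gripper's body (75 mm by 190 mm) begins 47 mm behind the grasp point.
Start: joints at [0.996, 0.342, 1.524, -0, 1.275, -0.146], TCP at [0.218, 0.477, 0.227] pointing down, gripper open.
Joint ranges: [-2.53, 2.53], [-0.77, 2.02], [0.04, 2.7], [-1, 4.14], [0.28, 2.66], [-3.11, 3.11]. Speed limits (rad/s): [2.57, 2.57, 3.14, 3.14, 3.14, 3.14].

## Interface

Orientations are given as [roll, pitch, yaw] about the fixed x, y, z axes, in that order (R = Rz(yaw) Ry(pitch) Rx(roll)).
In Python, from cell import robot gives the robot as it stands.
- The arm moves only by the tool move_arm, never from a script. Its argument "deltas" is a list of rows, each an object with "dp": the shift along the tool's x, y, z in m, a list of three; "turn": the turn, a rotation vector about the tool's x, y, z in degrees, a list of three. A call has 1 to 10 rows; each row is the pose to reach, as a shift and turn from the pose commanded when the call began, along the tool's axes at that moment; what a row does not reach only later rows make up. A row lasts 1/10 s, in which the tool goes at most 50 mm and 8.59 degrees, less where a joint would pass 70% of its speed; a pose out of reach is approached as far as the arm can. A call with a gripper value outside its range is refused whole. "hand" is the finger opening in m, from 0 to 0.0918, set as the call begins (left out, the last holds). The fingers move at their own pace and stop on an object; "squeeze" is the grip in N (left out, the last holds). Time passes only in rows, so rows that repeat a pose let the fingers close. It gives the time, the measured TCP pose, the force and the opening at its end, in the units of the state.
- robot.observe(): the state, without advancing time (a new reading comes with each control period).
- robot.read_camera(name): name is "scene" or "top"; returns (picture, depth): 420x560x3 uint8, red, green, blue; 420x560 float32, m along the optical axis (not along the pixel's ray), 0 where there is no reading.
- robot.camera_info(name): a dict with "fx", "fy", "cx", "cy" (pixels), "k1" (the pictures are not rectified: a ray, as slopes to the right and down, at radius r is drawn at 1 + k1 r^2 times it, then the intrinsics apply), "R" (3x3) and "t" (3): a world point X has camera coordinates R X + t. Camera axes: x right, y down, z forward; pixel columns grow to the right and rows downward; lengths in m; the calibration is good to about 2 mm. A picture is of the moment at which its call begins. camera_info takes no time and is no camera call.
- robot.hand_in(): hands the job in, once; it reports no verdict.
The state is a dict: "time": time; "qpos": joint angles; "qvel": joint speeds; "joint_efforts": joint torques, N m; "tool_pos": TCP position; "tool_rot": TCP orientation; "contact_force": force on the tool from outside, world axes, zero at the start; "torque": the same for the moment, N m; "opening": finger opening in m.
Only numpy, scipy, OpenCV 4.12 (cv2) and the standard library are available. Lean on these libraries where they do the work, as an engineer would, in place of code of your own. Each camera call takes 0.05 s, during which the arm holds its last target.

## Task

The rack post lying in the bench saddle is still loose. Take the mallet from its rest by the handle and knock the metal wedge that is already started under the saddle's bridge farther in, sideways, with light separate taps of the mallet head, until a further tap no longer moves it and it sits tight by itself; never hit it hard and do not touch it with the gripper. Then lay the mallet back on its rest as it lay, and leave everything else where it is.

Things in the scene. Friction and masses are not known exactly. Their poses are not given: they have to be found in the camera images.
- saddle: Bench saddle, fixed: dark steel base 80 (x) by 270 (y) by 26 mm high, in its middle two grey cheeks with a bridge bar over them. Origin: centre of the underside; x, y level, z up. The wedge is driven along -y. A grey U-shaped rack post (250 mm long, 47 mm wide, open side up) lies along y on the base and runs under the bridge; the wedge lies in it.
- saddle_bridge (a point): Centre of the bridge's top, 91 mm above the bench. Bridge: 50 mm long (y), 80 mm wide (x). Its underside slopes like the wedge's top. The height of the opening below it differs by up to 6 mm from case to case and is not given, so the depth at which the wedge jams differs by some 40 mm and must be felt.
- saddle_way (a point): Point on the saddle's centre line, 100 mm along +y from its middle and 35 mm above the bench, near the inner floor of the post, which lies 32 to 38 mm above the bench. The post's side lips stand 8 mm above that floor and guide the wedge with 1.5 mm play on each side.
- wedge: The wedge to drive: plain aluminium, 0.3 kg, 150 mm long (y), 32 mm wide (x), 14 mm high at the thin end (-y), 37.5 mm at the butt (+y); flat underside, sloping top. Origin: centre of the underside. It lies in the post, thin end under the bridge, loose at first. Loose it slides at about 2 N; once it jams the resistance climbs by a few N per mm.
- wedge_butt (a point): Middle of the wedge's butt face, the face to strike, 19 mm above the underside; +y points out of it. From the start it must go some 20 to 90 mm along -y. It sits tight when taps or pushes of about 15 N no longer move it, and then stays by friction. More than 45 N spoils it.
- rest: Plywood rest for the mallet, fixed. Origin: underside, below the middle of the block (60 by 100 mm, top at 36 mm) that carries the mallet's head; 215 mm towards -x a second support, top at 42 mm, carries the handle's end between two prongs 48 mm apart that reach up to 64 mm.
- mallet: Rubber-headed mallet, 0.34 kg, lying level on the rest with its axes along the rest's (within 0.06 rad). Origin: centre of the head's underside. Head: black block 40 (x) by 84 (y) by 36 mm high, striking faces at y = +42 and -42 mm. Wooden handle 20 mm wide (y), 24 mm high, runs from the head along -x to x = -250 mm; its centre line is 18 mm above the origin.
- mallet_head (a point): Centre of the mallet's head, 18 mm above the mallet's origin. Axes as the mallet's.
- mallet_grip (a point): Good grasp point on the handle's centre line, 57 mm behind the head's centre (towards -x). The handle is 20 mm wide here and free on both sides and below (54 mm above the bench while on the rest). Axes as the mallet's.
- spare_wedge: Bystander: a second wedge like the first, lying on the bench, not in the saddle. Origin: centre of the underside.
- jar: Bystander: clear jar with white lid, 56 mm across, 75 mm high. Origin: centre of the underside.
- carton: Bystander: cardboard box 60 by 80 by 50 mm. Origin: centre of the underside.
- tape: Bystander: roll of brown tape lying flat, 90 mm across, 45 mm high. Origin: centre of the underside.
- wrench: Bystander: steel wrench 180 mm long, lying flat. Origin: its middle, underside.
- screwdriver: Bystander: screwdriver 200 mm long with black handle. Origin: its middle, underside.
- clipbox: Bystander: grey box 70 by 50 by 30 mm. Origin: centre of the underside.
Things that resemble listed ones, but are neither listed nor needed, are in the scene too. What is shaped like the wedge but green or turquoise is not meant.

How it is judged:
By the outcome, as a careful person would: the job done as asked, in the order asked, and still so for the second after the job is handed in, with the robot touching nothing.
It also fails if it takes over 48 s, if anything falls off the work surface, if the arm or the gripper's body presses on something with over 40 N, if the wrist force passes 120 N, or if a joint passes its speed limit or range.

## Working session

There is one attempt and no reset: what is moved stays moved. The work goes in short steps, Python scripts to look and compute and a tool call to move; the robot and the scene stay as the last step left them, time stands still between calls to the robot, and variables do not carry over. Pictures are saved under pics/ and viewed, and the job is handed in when it is done.

Besides the shell and the picture viewer there is one more tool, called after "Call:" by a JSON object that holds its "name" and its "arguments", one argument or row to a line. move_arm: Moves the arm, as the interface text tells. Its arguments: {"type":"object","properties":{"deltas":{"type":"array"},"hand":{"type":"number"},"squeeze":{"type":"number"}},"required":["deltas"]}

```bash
mkdir -p pics; ls
python3 - <<'E'
from cell import robot
import cv2,numpy as np
for n in("scene","top"):
    p,d=robot.read_camera(n); cv2.imwrite(f"pics/{n}0.png",p[...,::-1]); np.savez(f"{n}0.npz",p=p,d=d)
    i=robot.camera_info(n); print(n,{k:np.round(v,4).tolist() for k,v in i.items()})
print(robot.observe())
E
```

```text
pics
scene {'fx': 430.5854, 'fy': 430.5854, 'cx': 283.4422, 'cy': 206.0637, 'k1': 0.0248, 'R': [[0.1363, 0.9906, -0.0138], [0.78, -0.1159, -0.615], [-0.6108, 0.0731, -0.7884]], 't': [-0.0978, -0.337, 1.6433]}
top {'fx': 493.2167, 'fy': 493.2167, 'cx': 279.2793, 'cy': 209.6797, 'k1': -0.0037, 'R': [[0.0057, -0.9998, -0.0172], [-0.9979, -0.0046, -0.065], [0.0649, 0.0176, -0.9977]], 't': [0.0343, 0.5221, 1.4307]}
{'time': 0.1, 'qpos': array([ 9.95998349e-01,  3.42684640e-01,  1.52489601e+00, -2.35598383e-05,
        1.27541814e+00, -1.46042458e-01]), 'qvel': array([-0.00164922, -0.00259937, -0.00321297, -0.00023017, -0.00083453,
        0.00147942]), 'joint_efforts': array([ 1.58113591e-03, -4.32004237e+01, -2.44693333e+01,  7.19357771e-02,
        5.26465103e-02, -1.09653949e-04]), 'tool_pos': array([0.21807293, 0.47717214, 0.22610696]), 'tool_rot': array([ 3.01157126,  1.56939   , -2.12956637]), 'contact_force': array([-0.68423529,  0.16074075,  0.41765993]), 'torque': array([ 0.03583432, -0.01306327, -0.0229053 ]), 'opening': 0.0917279791656795}
```

View pics/scene0.png

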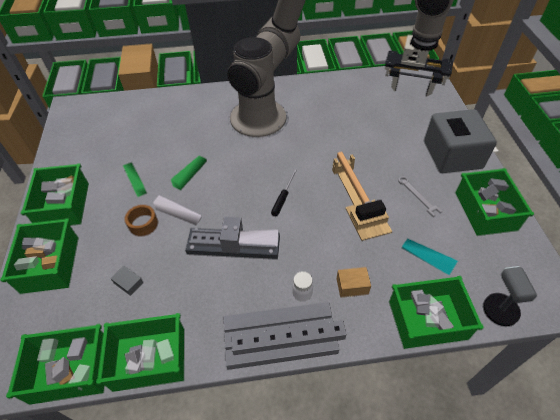

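View pics/top0.png

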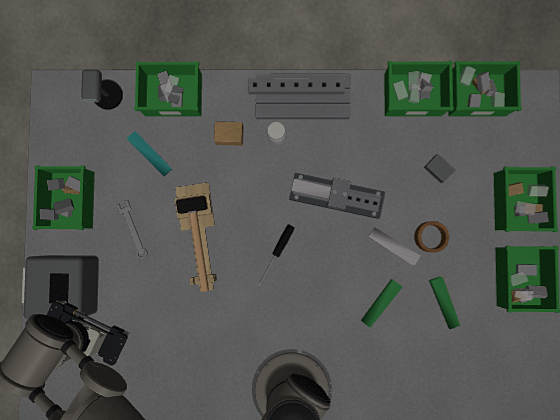

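The scene camera shows the saddle at about (233,240) with the pale wedge to its right, and the mallet head at (370,210) on its plywood rest. In the top view the saddle is at (337,195), the wedge at (312,188), and the mallet head at (191,204) with its handle running to (206,285). The next step is zoomed crops.

```bash
cat > h.py <<'E'
import numpy as np,cv2
from cell import robot
from scipy.spatial.transform import Rotation as Rn
def cam(n):
    i=robot.camera_info(n); return i,np.array(i["R"]),np.array(i["t"])
def ray(n,uv):
    i,R,t=cam(n); uv=np.atleast_2d(uv).astype(float)
    K=np.array([[i["fx"],0,i["cx"]],[0,i["fy"],i["cy"]],[0,0,1]])
    s=cv2.undistortPoints(uv[:,None],K,np.array([i["k1"],0,0,0,0.]))[:,0]
    d=np.c_[s,np.ones(len(s))]
    return -R.T@t, d@R, d   # origin, world dirs (z-depth scaled)
def plane(n,uv,z):
    o,D,_=ray(n,uv); return o+D*((z-o[2])/D[:,2])[:,None]
def cloud(n,dep):
    v,u=np.mgrid[:420,:560]; o,D,_=ray(n,np.c_[u.ravel(),v.ravel()])
    return (o+D*dep.ravel()[:,None]).reshape(420,560,3)
def proj(n,X):
    i,R,t=cam(n); c=np.atleast_2d(X)@R.T+t; s=c[:,:2]/c[:,2:]; r2=(s**2).sum(1,keepdims=True)
    s=s*(1+i["k1"]*r2); return s*[i["fx"],i["fy"]]+[i["cx"],i["cy"]]
E
python3 - <<'E'
import cv2
a=cv2.imread("pics/top0.png")
cv2.imwrite("pics/top_m.png",cv2.resize(a[170:300,150:240],None,fx=4.5,fy=4.5,interpolation=cv2.INTER_CUBIC))
cv2.imwrite("pics/top_s.png",cv2.resize(a[160:230,280:395],None,fx=6.5,fy=6.5,interpolation=cv2.INTER_CUBIC))
a=cv2.imread("pics/scene0.png")
cv2.imwrite("pics/sc_s.png",cv2.resize(a[205:265,180:290],None,fx=7,fy=7,interpolation=cv2.INTER_CUBIC))
E
```

```text
(no output)
```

View pics/top_m.png

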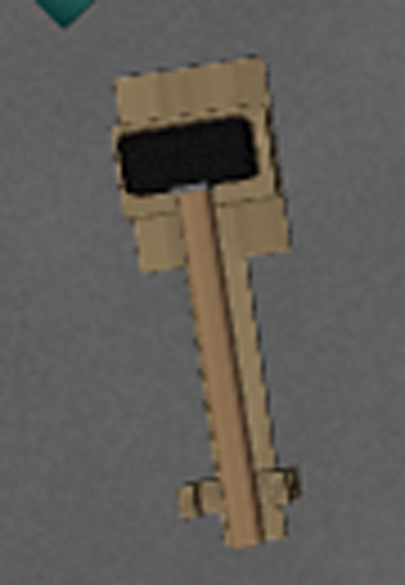

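View pics/top_s.png

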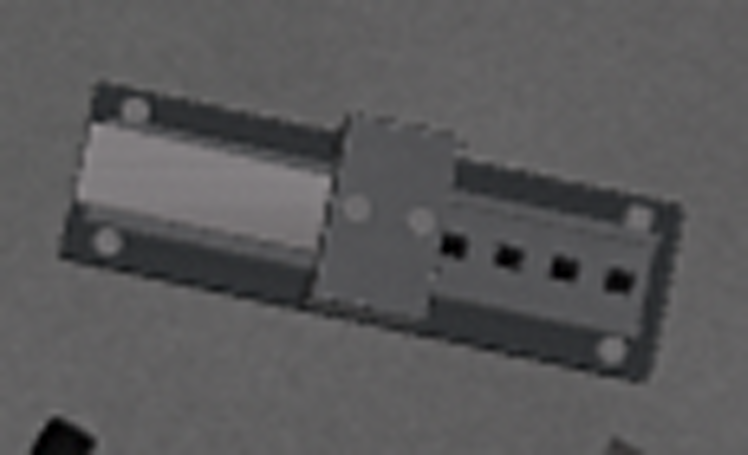

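View pics/sc_s.png

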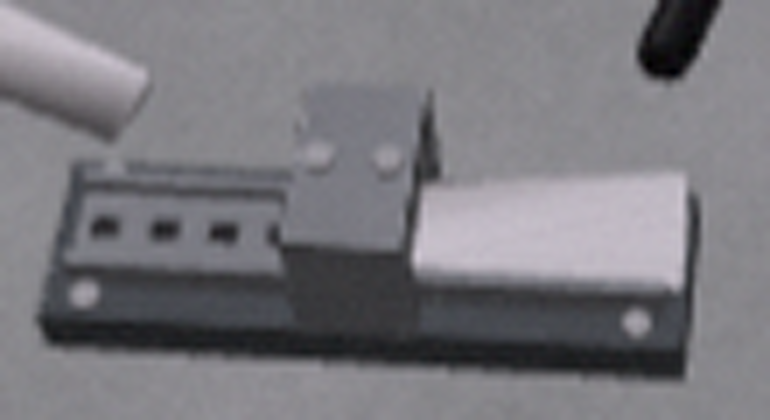

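Run:
```python
from h import *
def c(x,s,o): return (np.array(x,float)+.5)/s-.5+o
base=c([[97,82],[683,205],[650,380],[58,258]],6.5,[280,160])
P=plane("top",base,.026); print("base",P.round(4),P.mean(0)); print(np.linalg.norm(np.diff(P,axis=0),axis=1))
d=(P[0]+P[3]-P[1]-P[2])[:2]; print("saddle +y dir angle",np.degrees(np.arctan2(d[1],d[0])))
w=plane("top",c([[92,122],[78,203]],6.5,[280,160]),.0725); print("butt top",w, w.mean(0))
br=plane("top",c([[350,112],[460,133],[430,318],[312,300]],6.5,[280,160]),.091);print("bridge",br.mean(0))
z=np.load("top0.npz"); p=z["p"]; C=cloud("top",z["d"])
hsv=cv2.cvtColor(p,cv2.COLOR_RGB2HSV)
m=np.zeros((420,560),bool); m[190:222,172:212]=1
m&=p.max(2)<45
r=cv2.minAreaRect(np.argwhere(m)[:,::-1].astype(np.float32)); print(r,m.sum(), np.median(C[m][:,2]))
b=plane("top",cv2.boxPoints(r),.072); print(b.round(4),b.mean(0),np.linalg.norm(np.diff(b,axis=0),axis=1))
ys,xs=np.nonzero(m); print("centroid",plane("top",[[xs.mean(),ys.mean()]],.072))
h=plane("top",c([[196,200],[242,540]],4.5,[150,170]),.066); d=h[0]-h[1]; print(h,"mallet x ang",np.degrees(np.arctan2(d[1],d[0])))
rb=plane("top",c([[115,80],[266,57],[276,192],[122,217]],4.5,[150,170]),.036); print("rest blk",rb.mean(0),rb)
# depth
for n,px in(("wedge",(308,185)),("bridge",(338,190)),("base",(350,209)),("jar",(276,130)),("carton",(228,132))): print(n,C[px[1]-1:px[1]+2,px[0]-1:px[0]+2].reshape(-1,3).mean(0).round(4))
# scene cam
s=plane("scene",c([[72,162]],7,[180,205]),.026)
print(plane("scene",c([[685,172],[682,290]],7,[180,205]),.0725))
print(plane("scene",c([[40,330],[686,370]],7,[180,205]),.026))
```

```text
base [[ 0.6317 -0.0071  0.026 ]
 [ 0.577  -0.27    0.026 ]
 [ 0.4983 -0.2547  0.026 ]
 [ 0.5519  0.0101  0.026 ]] [ 0.56472289 -0.13043711  0.026     ]
[0.26853212 0.08011769 0.2701604 ]
saddle +y dir angle 78.4043547754326
butt top [[ 0.60748255 -0.00440679  0.0725    ]
 [ 0.57197991  0.0015509   0.0725    ]] [ 0.58973123 -0.00142794  0.0725    ]
bridge [ 0.56516851 -0.13119981  0.091     ]
((193.48167419433594, 204.83535766601562), (16.123003005981445, 34.34421157836914), 83.6598129272461) 413 0.0722370297726238
[[0.5482 0.3309 0.072 ]
 [0.5594 0.2339 0.072 ]
 [0.5139 0.2281 0.072 ]
 [0.5026 0.3249 0.072 ]] [0.53101641 0.27945029 0.072     ] [0.09767696 0.04588801 0.09746242]
centroid [[0.53281656 0.28448692 0.072     ]]
[[0.50514104 0.28103361 0.066     ]
 [0.29226812 0.24854321 0.066     ]] mallet x ang 8.677977008838038
rest blk [0.54801792 0.28836241 0.036     ] [[0.58446511 0.34085231 0.036     ]
 [0.5998097  0.24290369 0.036     ]
 [0.51221637 0.23511361 0.036     ]
 [0.49558052 0.33458004 0.036     ]]
wedge [ 0.5895 -0.0451  0.0657]
bridge [ 0.5726 -0.1275  0.0929]
base [ 0.5242 -0.1689  0.0274]
jar [0.7457 0.0466 0.0747]
carton [0.745  0.1866 0.051 ]
[[ 0.57463302  0.00328956  0.0725    ]
 [ 0.63117456 -0.00519965  0.0725    ]]
[[ 0.58214413 -0.26766068  0.026     ]
 [ 0.63999462 -0.00588113  0.026     ]]
```

```bash
cat >> h.py <<'E'
def pose(yaw_z):  # tool x down, tool z along horizontal angle yaw_z(rad)
    x=np.array([0,0,-1.]); z=np.array([np.cos(yaw_z),np.sin(yaw_z),0]); return np.c_[x,np.cross(z,x),z]
def delta(p0,R0,p1,R1):
    return R0.T@(p1-p0), np.degrees(Rn.from_matrix(R0.T@R1).as_rotvec())
def now():
    s=robot.observe(); return s,np.array(s["tool_pos"]),Rn.from_euler("xyz",s["tool_rot"]).as_matrix()
E
python3 - <<'E'
from h import *
def c(x,s,o): return (np.array(x,float)+.5)/s-.5+o
b=plane("top",c([[117,138],[250,117],[259,177],[126,194]],4.5,[150,170]),.072); print(b.round(4),b.mean(0),np.linalg.norm(np.diff(b,axis=0),axis=1))
d=b[0]+b[3]-b[1]-b[2]; print(np.degrees(np.arctan2(d[1],d[0])))
# scene camera
z=np.load("scene0.npz");p=z["p"]
m=np.zeros((420,560),bool); m[195:225,350:392]=1; m&=p.max(2)<60
ys,xs=np.nonzero(m); print(m.sum(),xs.min(),xs.max(),ys.min(),ys.max())
C=cloud("scene",z["d"]); q=C[m]; q=q[(q[:,2]>.066)&(q[:,2]<.08)]; print(len(q),q.mean(0))
r=cv2.minAreaRect(q[:,:2].astype(np.float32)); print(r)
z=np.load("top0.npz");C=cloud("top",z["d"]); q=C[170:300,150:240].reshape(-1,3)
h=q[(q[:,2]>.060)]; print(len(h)); 
r=cv2.minAreaRect(h[(h[:,2]>.069)][:,:2].astype(np.float32)); print("head top depth",r)
hh=h[(h[:,0]<.49)&(h[:,0]>.33)&(h[:,2]<.07)]; pf=np.polyfit(hh[:,0],hh[:,1],1); print("handle",pf,np.degrees(np.arctan(pf[0])),np.polyval(pf,[.475,.53]),hh[:,2].mean())
s,P,R=now(); print(P,R.round(3))
E
python3 - <<'E'
import cv2
a=cv2.imread("pics/scene0.png")
cv2.imwrite("pics/sc_m.png",cv2.resize(a[145:245,325:425],None,fx=6,fy=6,interpolation=cv2.INTER_CUBIC))
E
```

```text
[[0.5437 0.3306 0.072 ]
 [0.5574 0.2466 0.072 ]
 [0.5195 0.2403 0.072 ]
 [0.5084 0.3242 0.072 ]] [0.53225155 0.28541841 0.072     ] [0.08504815 0.03840423 0.0845706 ]
98.39201232938947
411 356 385 200 220
294 [0.5379478  0.286955   0.07155964]
((0.5364117622375488, 0.2876399755477905), (0.04080469533801079, 0.08156266808509827), 9.474316596984863)
1068
head top depth ((0.4665254056453705, 0.20392319560050964), (0.26204612851142883, 0.2920718193054199), 30.549020767211914)
handle [0.18846192 0.18820996] 10.67288822605714 [0.27772937 0.28809478] 0.0654393514494341
[0.21807293 0.47717214 0.22610696] [[-0.001 -0.909  0.416]
 [-0.001  0.416  0.909]
 [-1.     0.    -0.001]]
```

View pics/sc_m.png

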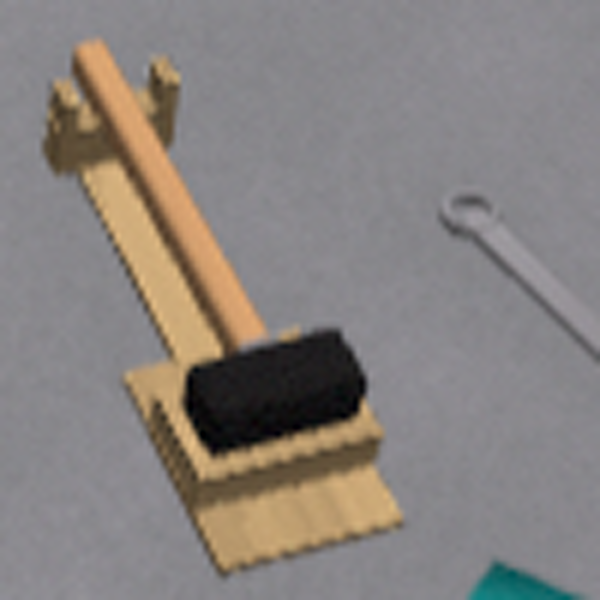

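The zoom shows the mallet lying on its rest, head at scene (370,210) and the handle end between the prongs. I estimate the head centre at (0.534, 0.286), yaw about 8.8°. Next I compute the approach move.

Run:
```python
from h import *
s,P,R=now()
for z in(.15,.037):
    d,t=delta(P,R,np.array([.4797,.2776,z]),pose(np.radians(98.8))); print(d.round(4),t.round(2))
```

```text
[ 0.0761 -0.3209 -0.0726] [-3.337e+01 -7.000e-02 -3.000e-02]
[ 0.1891 -0.3209 -0.0725] [-3.337e+01 -7.000e-02 -3.000e-02]
```

Call:
{"name": "move_arm", "arguments": {
  "deltas": [
    {"dp":[0.004,-0.02,-0.005],"turn":[-2,0,0]},
    {"dp":[0.012,-0.06,-0.014],"turn":[-7,0,0]},
    {"dp":[0.022,-0.105,-0.024],"turn":[-12,0,0]},
    {"dp":[0.034,-0.15,-0.034],"turn":[-17,0,0]},
    {"dp":[0.046,-0.195,-0.044],"turn":[-22,0,0]},
    {"dp":[0.056,-0.235,-0.053],"turn":[-26,0,0]},
    {"dp":[0.064,-0.27,-0.061],"turn":[-29,0,0]},
    {"dp":[0.07,-0.298,-0.067],"turn":[-31.5,0,0]},
    {"dp":[0.075,-0.315,-0.071],"turn":[-33,0,0]},
    {"dp":[0.076,-0.321,-0.0725],"turn":[-33.4,0,0]}
  ],
  "hand": 0.06,
  "squeeze": 60
}}

```text
time: 1.1
tool_pos: [0.4808, 0.2766, 0.1496]
tool_rot: [1.894, 1.569, -2.666]
contact_force: [-0.5, -0.6, -0.4]
opening: 0.06
```

Call:
{"name": "move_arm", "arguments": {
  "deltas": [
    {"dp":[0,0,0],"turn":[0,0,0]},
    {"dp":[0,0,0],"turn":[0,0,0]}
  ]
}}

```text
time: 1.3
tool_pos: [0.4794, 0.2786, 0.1508]
tool_rot: [0.85, 1.57, 2.575]
contact_force: [0.5, 1.1, -0.2]
opening: 0.0603
```

Run:
```python
from h import *
p,d=robot.read_camera("top"); cv2.imwrite("pics/top1.png",cv2.resize(p[150:320,130:270],None,fx=3.5,fy=3.5)[...,::-1])
p,d=robot.read_camera("scene"); cv2.imwrite("pics/sc1.png",cv2.resize(p[120:250,300:450],None,fx=4.5,fy=4.5,interpolation=cv2.INTER_CUBIC)[...,::-1])
s,P,R=now(); print(s["time"],P.round(4),R.round(3),s["contact_force"],s["opening"])
d,t=delta(P,R,np.array([.4797,.2776,.037]),pose(np.radians(98.8))); print(d.round(4),t.round(2))
```

```text
1.4 [0.4793 0.2789 0.1511] [[ 0.    -0.988 -0.154]
 [ 0.    -0.154  0.988]
 [-1.    -0.     0.   ]] [0.12916732 0.28107628 0.25641152] 0.06014600737858063
[ 1.141e-01 -1.000e-04 -1.400e-03] [0.09 0.02 0.01]
```

View pics/sc1.png

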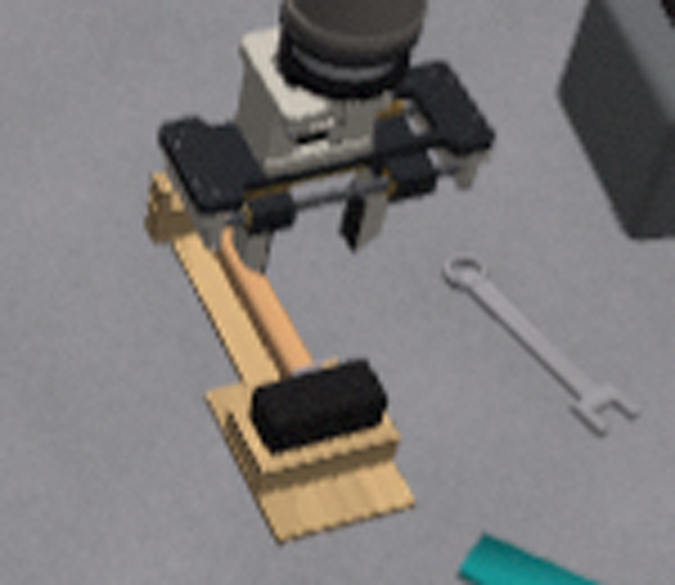

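View pics/top1.png

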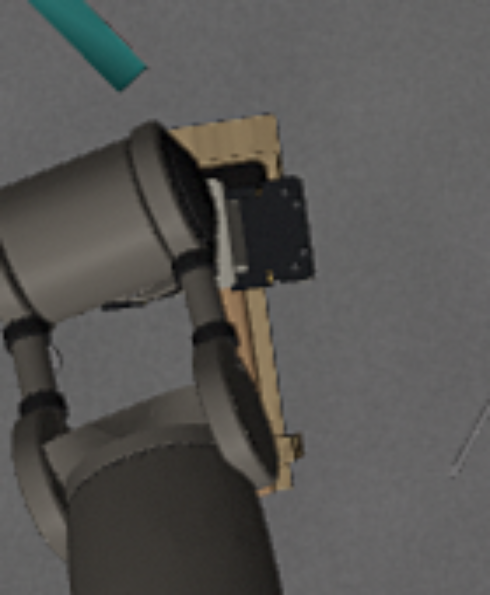

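The gripper hangs above the handle, just behind the head, and the fingers straddle the handle line. I descend and grip.

Call:
{"name": "move_arm", "arguments": {
  "deltas": [
    {"dp":[0.01,0,-0.001],"turn":[0,0,0]},
    {"dp":[0.03,0,-0.0015],"turn":[0,0,0]},
    {"dp":[0.052,0,-0.0015],"turn":[0,0,0]},
    {"dp":[0.074,0,-0.0015],"turn":[0,0,0]},
    {"dp":[0.092,0,-0.0015],"turn":[0,0,0]},
    {"dp":[0.105,0,-0.0015],"turn":[0,0,0]},
    {"dp":[0.112,0,-0.0015],"turn":[0,0,0]},
    {"dp":[0.114,0,-0.0015],"turn":[0,0,0]},
    {"dp":[0.114,0,-0.0015],"turn":[0,0,0]}
  ]
}}

```text
time: 2.3
tool_pos: [0.4805, 0.2768, 0.037]
tool_rot: [-1.277, 1.57, 0.448]
contact_force: [0.5, 0.2, -0.9]
opening: 0.0604
```

Call:
{"name": "move_arm", "arguments": {
  "deltas": [
    {"dp":[0,0,0],"turn":[0,0,0]},
    {"dp":[0,0,0],"turn":[0,0,0]},
    {"dp":[0,0,0],"turn":[0,0,0]},
    {"dp":[0,0,0],"turn":[0,0,0]},
    {"dp":[0,0,0],"turn":[0,0,0]}
  ],
  "hand": 0.01,
  "squeeze": 60
}}

```text
time: 2.8
tool_pos: [0.4804, 0.2768, 0.0369]
tool_rot: [-0.894, 1.57, 0.831]
contact_force: [-1.1, 2.0, 0.2]
opening: 0.0245
```

Call:
{"name": "move_arm", "arguments": {
  "deltas": [
    {"dp":[0,0,0],"turn":[0,0,0]},
    {"dp":[0,0,0],"turn":[0,0,0]},
    {"dp":[0,0,0],"turn":[0,0,0]}
  ]
}}

```text
time: 3.1
tool_pos: [0.4804, 0.2769, 0.0369]
tool_rot: [-0.829, 1.57, 0.896]
contact_force: [-1.0, 2.2, 2.5]
opening: 0.0195
```

Run:
```python
from h import *
s,P,R=now(); print(s["time"],P.round(4),R.round(4),s["contact_force"],s["opening"],s["torque"])
```

```text
3.1 [0.4804 0.2769 0.0369] [[ 4.000e-04 -9.882e-01 -1.534e-01]
 [ 5.000e-04 -1.534e-01  9.882e-01]
 [-1.000e+00 -5.000e-04  5.000e-04]] [-0.96666675  2.16691115  2.4684636 ] 0.019455777508051723 [ 0.38764227  0.09633241 -0.08415221]
```

The opening has settled at about 20 mm on the handle. I lift slowly and check how the mallet hangs.

Call:
{"name": "move_arm", "arguments": {
  "deltas": [
    {"dp":[-0.003,0,0],"turn":[0,0,0]},
    {"dp":[-0.012,0,0],"turn":[0,0,0]},
    {"dp":[-0.026,0,0],"turn":[0,0,0]},
    {"dp":[-0.044,0,0],"turn":[0,0,0]},
    {"dp":[-0.062,0,0],"turn":[0,0,0]},
    {"dp":[-0.08,0,0],"turn":[0,0,0]},
    {"dp":[-0.092,0,0],"turn":[0,0,0]},
    {"dp":[-0.098,0,0],"turn":[0,0,0]},
    {"dp":[-0.1,0,0],"turn":[0,0,0]}
  ]
}}

```text
time: 4.0
tool_pos: [0.4803, 0.2766, 0.1372]
tool_rot: [-1.392, 1.57, 0.333]
contact_force: [-0.5, -0.3, -3.2]
opening: 0.0195
```

Run:
```python
from h import *
s,P,R=now(); print(s["time"],P.round(4),s["contact_force"],s["opening"],s["torque"])
e=np.array([.2011,.9796]); ex=np.array([.9796,-.2011])
R1=pose(np.radians(78.4))
for y,z in((.213,.135),(.213,.049)):
    g=np.array([.565,-.1305])+e*y-.0545*ex
    d,t=delta(P,R,np.r_[g,z],R1); print(np.r_[g,z].round(4),d.round(4),t.round(2))
```

```text
4.0 [0.4803 0.2766 0.1372] [-0.48916609 -0.34928107 -3.19638568] 0.019533884933775652 [0.06978642 0.07320115 0.01509518]
[0.5544 0.0891 0.135 ] [ 0.0022 -0.0445 -0.1966] [2.043e+01 1.000e-02 3.000e-02]
[0.5544 0.0891 0.049 ] [ 0.0882 -0.0444 -0.1966] [2.043e+01 1.000e-02 3.000e-02]
```

Call:
{"name": "move_arm", "arguments": {
  "deltas": [
    {"dp":[0,-0.002,-0.01],"turn":[1,0,0]},
    {"dp":[0,-0.007,-0.03],"turn":[3,0,0]},
    {"dp":[0.001,-0.013,-0.057],"turn":[6,0,0]},
    {"dp":[0.001,-0.02,-0.086],"turn":[9,0,0]},
    {"dp":[0.002,-0.026,-0.115],"turn":[12,0,0]},
    {"dp":[0.002,-0.032,-0.142],"turn":[15,0,0]},
    {"dp":[0.002,-0.038,-0.166],"turn":[17.5,0,0]},
    {"dp":[0.002,-0.042,-0.184],"turn":[19.2,0,0]},
    {"dp":[0.002,-0.044,-0.194],"turn":[20.2,0,0]},
    {"dp":[0.002,-0.0445,-0.1965],"turn":[20.4,0,0]}
  ]
}}

```text
time: 5.0
tool_pos: [0.5544, 0.088, 0.134]
tool_rot: [1.832, 1.569, -3.085]
contact_force: [-0.2, -0.4, -2.8]
opening: 0.0198
```

Run:
```python
from h import *
p,d=robot.read_camera("top"); cv2.imwrite("pics/top2.png",cv2.resize(p[130:290,200:400],None,fx=4,fy=4,interpolation=cv2.INTER_CUBIC)[...,::-1])
p,d=robot.read_camera("scene"); cv2.imwrite("pics/sc2.png",cv2.resize(p[130:280,180:380],None,fx=4,fy=4,interpolation=cv2.INTER_CUBIC)[...,::-1]); np.savez("sc2.npz",p=p,d=d)
s,P,R=now(); print(s["time"],P.round(4),R.round(4),s["contact_force"],s["opening"],s["torque"])
```

```text
5.1 [0.5541 0.0892 0.1343] [[-1.100e-03 -9.796e-01  2.008e-01]
 [ 3.000e-04  2.008e-01  9.796e-01]
 [-1.000e+00  1.100e-03  0.000e+00]] [-0.29649795  0.24427266 -3.17126724] 0.0193466801766833 [0.09015461 0.06772877 0.00552195]
```

View pics/sc2.png

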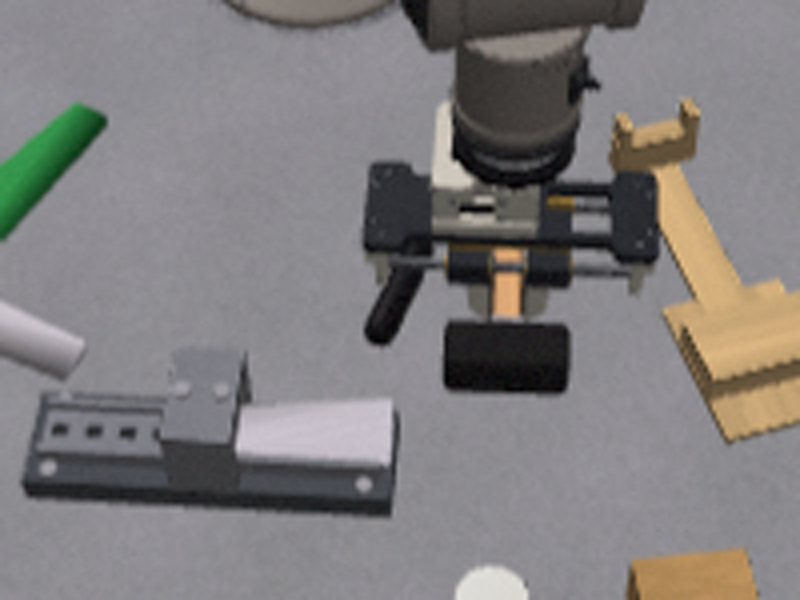

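View pics/top2.png

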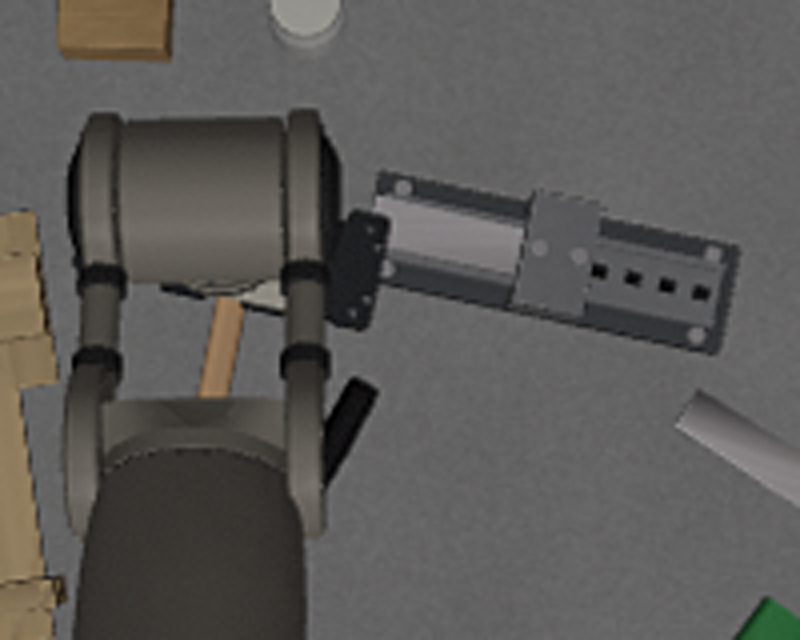

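The mallet hangs level, and its head is at about (506,357) in the crop, right of the wedge butt at (393,430). Now I measure the head's position and tilt.

Run:
```python
from h import *
z=np.load("sc2.npz");p=z["p"];C=cloud("scene",z["d"])
m=np.zeros((420,560),bool); m[211:229,290:324]=1; m&=p.max(2)<60
q=C[m]; print(len(q),np.percentile(q[:,2],[5,25,50,75,95]).round(4))
t=q[q[:,2]>.162]; A=np.c_[t[:,:2],np.ones(len(t))]; print("plane",np.linalg.lstsq(A,t[:,2],rcond=None)[0])
r=cv2.minAreaRect(t[:,:2].astype(np.float32)); print(len(t),r,np.median(t[:,2]))
c=np.array(r[0])-[.565,-.1305]; e=np.array([.2011,.9796]); ex=np.array([.9796,-.2011]); print("head saddle coords",c@ex,c@e)
```

```text
522 [0.1461 0.1612 0.1674 0.1692 0.1714]
plane [-0.06499198  0.01538111  0.20685324]
383 ((0.611018180847168, 0.07739304006099701), (0.08030194789171219, 0.0403510220348835), 79.8918685913086) 0.16847148150559643
head saddle coords 0.0032721196016192926 0.21290627821211816
```

Call:
{"name": "move_arm", "arguments": {
  "deltas": [
    {"dp":[0.006,0.0005,0],"turn":[0,0,0]},
    {"dp":[0.022,0.001,0],"turn":[0,0,0]},
    {"dp":[0.042,0.002,0],"turn":[0,0,0]},
    {"dp":[0.062,0.003,0],"turn":[0,0,0]},
    {"dp":[0.076,0.003,-0.002],"turn":[0,0,0]},
    {"dp":[0.083,0.003,-0.008],"turn":[0,0,0]},
    {"dp":[0.085,0.003,-0.016],"turn":[0,0,0]},
    {"dp":[0.085,0.003,-0.022],"turn":[0,0,0]},
    {"dp":[0.085,0.003,-0.025],"turn":[0,0,0]},
    {"dp":[0.085,0.003,-0.025],"turn":[0,0,0]}
  ]
}}

```text
time: 6.1
tool_pos: [0.5469, 0.0648, 0.0505]
tool_rot: [-1.354, 1.569, 0.014]
contact_force: [0.2, -0.9, -2.6]
opening: 0.0195
```

```bash
cat > st.py <<'E'
from h import *
e=np.array([.2011,.9796]); ex=np.array([.9796,-.2011])
s,P,R=now(); c=P[:2]-[.565,-.1305]
F=np.array(s["contact_force"]); 
print("t",round(s["time"],2),"z",P[2].round(4),"grip x',y'",(c@ex).round(4),(c@e).round(4),"F ex,ey,z",(F[:2]@ex).round(1),(F[:2]@e).round(1),F[2].round(1),"open",round(s["opening"],4),"tq",np.round(s["torque"],2))
def pic(k):
    p,d=robot.read_camera("scene"); cv2.imwrite(f"pics/sc{k}.png",cv2.resize(p[150:270,180:340],None,fx=5,fy=5,interpolation=cv2.INTER_CUBIC)[...,::-1]); np.savez(f"sc{k}.npz",p=p,d=d)
E
python3 -c "
from st import *
pic(3)"
```

```text
t 6.1 z 0.0505 grip x',y' -0.057 0.1877 F ex,ey,z 0.4 -0.9 -2.6 open 0.0195 tq [ 0.08  0.08 -0.03]
```

View pics/sc3.png

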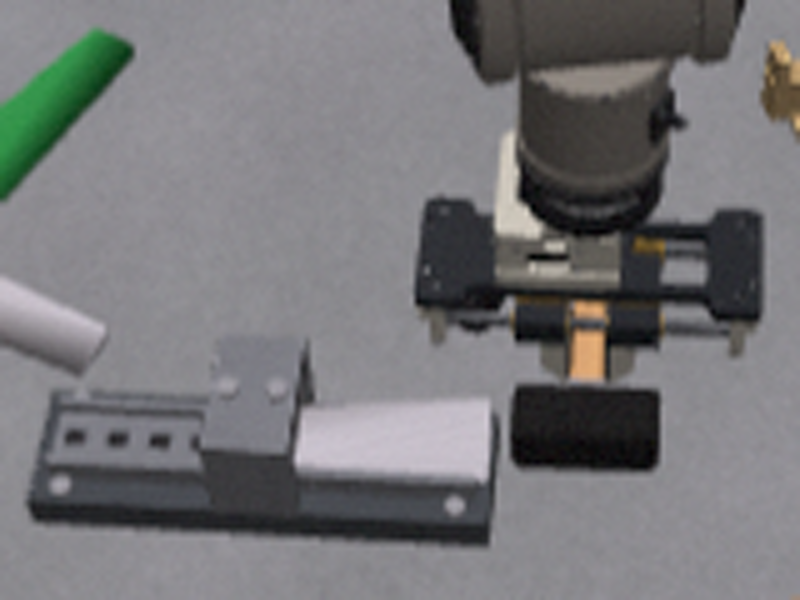

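The head is lined up with the butt, with a gap of about 15 mm (crop x 493 to 512). First light tap, ending at its forward point so the force can be read.

Call:
{"name": "move_arm", "arguments": {
  "deltas": [
    {"dp":[0,0,-0.005],"turn":[0,0,0]},
    {"dp":[0,0,-0.01],"turn":[0,0,0]},
    {"dp":[0,0,-0.014],"turn":[0,0,0]},
    {"dp":[0,0,-0.018],"turn":[0,0,0]},
    {"dp":[0,0,-0.022],"turn":[0,0,0]},
    {"dp":[0,0,-0.024],"turn":[0,0,0]}
  ]
}}

```text
time: 6.75
tool_pos: [0.5417, 0.0417, 0.0498]
tool_rot: [-0.477, 1.57, 0.892]
contact_force: [-0.2, 2.8, -1.7]
opening: 0.0197
```

```bash
python3 -c "
from st import *"
```

```text
t 6.75 z 0.0498 grip x',y' -0.0575 0.164 F ex,ey,z -0.8 2.7 -1.7 open 0.0197 tq [ 0.45 -0.03  0.12]
```

Call:
{"name": "move_arm", "arguments": {
  "deltas": [
    {"dp":[0,0,0.008],"turn":[0,0,0]},
    {"dp":[0,0,0.006],"turn":[0,0,0]},
    {"dp":[0,0,0.001],"turn":[0,0,0]},
    {"dp":[0,0,-0.003],"turn":[0,0,0]},
    {"dp":[0,0,-0.006],"turn":[0,0,0]},
    {"dp":[0,0,-0.007],"turn":[0,0,0]}
  ]
}}

```text
time: 7.35
tool_pos: [0.5401, 0.0347, 0.0497]
tool_rot: [0.871, 1.57, 2.24]
contact_force: [0.6, 1.5, -3.7]
opening: 0.0197
```

```bash
python3 -c "
from st import *"
```

```text
t 7.35 z 0.0497 grip x',y' -0.0576 0.1568 F ex,ey,z 0.3 1.6 -3.7 open 0.0197 tq [0.43 0.07 0.04]
```

Call:
{"name": "move_arm", "arguments": {
  "deltas": [
    {"dp":[0,0,0.008],"turn":[0,0,0]},
    {"dp":[0,0,0.006],"turn":[0,0,0]},
    {"dp":[0,0,0.001],"turn":[0,0,0]},
    {"dp":[0,0,-0.003],"turn":[0,0,0]},
    {"dp":[0,0,-0.006],"turn":[0,0,0]},
    {"dp":[0,0,-0.007],"turn":[0,0,0]}
  ]
}}

```text
time: 7.95
tool_pos: [0.5388, 0.0279, 0.0497]
tool_rot: [0.377, 1.571, 1.745]
contact_force: [-0.2, 1.7, -4.2]
opening: 0.0197
```

Call:
{"name": "move_arm", "arguments": {
  "deltas": [
    {"dp":[0,0,0.008],"turn":[0,0,0]},
    {"dp":[0,0,0.006],"turn":[0,0,0]},
    {"dp":[0,0,0.001],"turn":[0,0,0]},
    {"dp":[0,0,-0.003],"turn":[0,0,0]},
    {"dp":[0,0,-0.005],"turn":[0,0,0]},
    {"dp":[0,0,-0.005],"turn":[0,0,0]}
  ]
}}

```text
time: 8.55
tool_pos: [0.5378, 0.0228, 0.0497]
tool_rot: [2.825, 1.571, -2.089]
contact_force: [-0.1, 0.6, -2.4]
opening: 0.0198
```

```bash
python3 -c "
from st import *"
```

```text
t 8.55 z 0.0497 grip x',y' -0.0575 0.1447 F ex,ey,z -0.2 0.6 -2.4 open 0.0198 tq [ 0.06  0.06 -0.  ]
```

Call:
{"name": "move_arm", "arguments": {
  "deltas": [
    {"dp":[0,0,0.008],"turn":[0,0,0]},
    {"dp":[0,0,0.006],"turn":[0,0,0]},
    {"dp":[0,0,0.001],"turn":[0,0,0]},
    {"dp":[0,0,-0.003],"turn":[0,0,0]},
    {"dp":[0,0,-0.006],"turn":[0,0,0]},
    {"dp":[0,0,-0.006],"turn":[0,0,0]}
  ]
}}

```text
time: 9.15
tool_pos: [0.5366, 0.0168, 0.0497]
tool_rot: [-2.937, 1.571, -1.569]
contact_force: [-0.0, -0.3, -2.8]
opening: 0.0197
```

```bash
python3 -c "
from st import *
pic(4)"
```

```text
t 9.15 z 0.0497 grip x',y' -0.0575 0.1386 F ex,ey,z 0.0 -0.3 -2.8 open 0.0197 tq [0.06 0.09 0.03]
```

View pics/sc4.png

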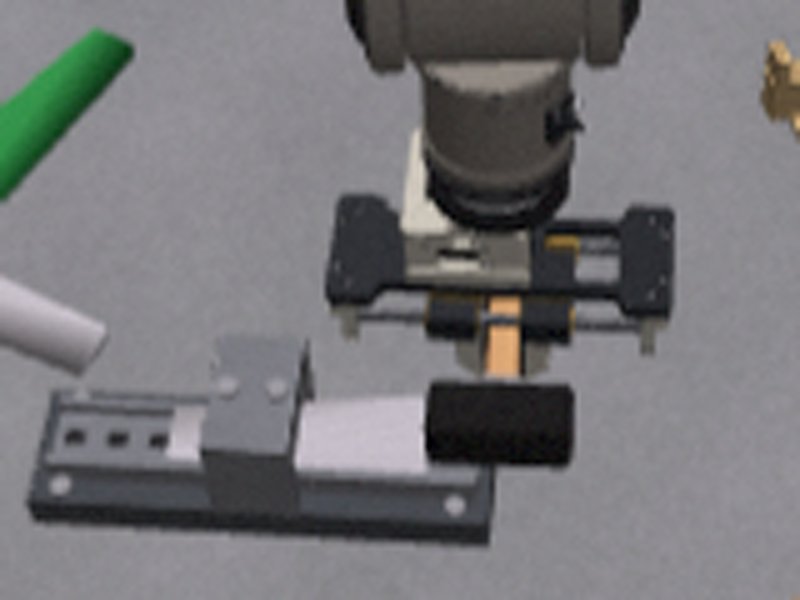

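The mallet is driving the wedge: its thin end now shows left of the bridge at about (185,433), and the face is at the butt. It is still loose, so I continue.

Call:
{"name": "move_arm", "arguments": {
  "deltas": [
    {"dp":[0,0,0.008],"turn":[0,0,0]},
    {"dp":[0,0,0.006],"turn":[0,0,0]},
    {"dp":[0,0,0.001],"turn":[0,0,0]},
    {"dp":[0,0,-0.003],"turn":[0,0,0]},
    {"dp":[0,0,-0.006],"turn":[0,0,0]},
    {"dp":[0,0,-0.006],"turn":[0,0,0]}
  ]
}}

```text
time: 9.8
tool_pos: [0.5353, 0.0109, 0.0497]
tool_rot: [2.579, 1.571, -2.336]
contact_force: [-0.9, 0.2, -2.7]
opening: 0.0195
```

```bash
python3 -c "
from st import *"
```

```text
t 9.8 z 0.0497 grip x',y' -0.0575 0.1326 F ex,ey,z -0.9 0.1 -2.7 open 0.0195 tq [ 0.01  0.07 -0.05]
```

Call:
{"name": "move_arm", "arguments": {
  "deltas": [
    {"dp":[0,0,0.006],"turn":[0,0,0]},
    {"dp":[0,0,0.003],"turn":[0,0,0]},
    {"dp":[0,0,-0.001],"turn":[0,0,0]},
    {"dp":[0,0,-0.004],"turn":[0,0,0]},
    {"dp":[0,0,-0.006],"turn":[0,0,0]},
    {"dp":[0,0,-0.006],"turn":[0,0,0]}
  ]
}}

```text
time: 10.4
tool_pos: [0.5342, 0.0053, 0.0497]
tool_rot: [1.504, 1.571, 2.873]
contact_force: [0.3, 1.3, -3.2]
opening: 0.0196
```

```bash
python3 -c "
from st import *"
```

```text
t 10.4 z 0.0497 grip x',y' -0.0575 0.1268 F ex,ey,z 0.0 1.3 -3.2 open 0.0196 tq [0.14 0.08 0.03]
```

Call:
{"name": "move_arm", "arguments": {
  "deltas": [
    {"dp":[0,0,0.006],"turn":[0,0,0]},
    {"dp":[0,0,0.003],"turn":[0,0,0]},
    {"dp":[0,0,-0.001],"turn":[0,0,0]},
    {"dp":[0,0,-0.004],"turn":[0,0,0]},
    {"dp":[0,0,-0.006],"turn":[0,0,0]},
    {"dp":[0,0,-0.006],"turn":[0,0,0]}
  ]
}}

```text
time: 11.0
tool_pos: [0.533, -0.0006, 0.0497]
tool_rot: [2.863, 1.571, -2.051]
contact_force: [0.3, 0.8, -3.9]
opening: 0.0196
```

```bash
python3 -c "
from st import *"
```

```text
t 11.0 z 0.0497 grip x',y' -0.0575 0.1208 F ex,ey,z 0.2 0.9 -3.9 open 0.0196 tq [ 0.11  0.01 -0.01]
```

Call:
{"name": "move_arm", "arguments": {
  "deltas": [
    {"dp":[0,0,0.006],"turn":[0,0,0]},
    {"dp":[0,0,0.003],"turn":[0,0,0]},
    {"dp":[0,0,-0.001],"turn":[0,0,0]},
    {"dp":[0,0,-0.004],"turn":[0,0,0]},
    {"dp":[0,0,-0.006],"turn":[0,0,0]},
    {"dp":[0,0,-0.006],"turn":[0,0,0]}
  ]
}}

```text
time: 11.6
tool_pos: [0.5318, -0.0065, 0.0497]
tool_rot: [-2.22, 1.571, -0.852]
contact_force: [-0.0, 1.4, -3.1]
opening: 0.0196
```

```bash
python3 -c "
from st import *"
```

```text
t 11.6 z 0.0497 grip x',y' -0.0575 0.1148 F ex,ey,z -0.3 1.3 -3.1 open 0.0196 tq [0.2  0.07 0.05]
```

Call:
{"name": "move_arm", "arguments": {
  "deltas": [
    {"dp":[0,0,0.006],"turn":[0,0,0]},
    {"dp":[0,0,0.003],"turn":[0,0,0]},
    {"dp":[0,0,-0.001],"turn":[0,0,0]},
    {"dp":[0,0,-0.004],"turn":[0,0,0]},
    {"dp":[0,0,-0.005],"turn":[0,0,0]},
    {"dp":[0,0,-0.005],"turn":[0,0,0]}
  ]
}}

```text
time: 12.2
tool_pos: [0.5309, -0.0091, 0.0499]
tool_rot: [0.051, 1.568, 1.42]
contact_force: [2.2, 12.1, -1.8]
opening: 0.0197
```

```bash
python3 -c "
from st import *"
```

```text
t 12.2 z 0.0499 grip x',y' -0.0578 0.112 F ex,ey,z -0.3 12.3 -1.8 open 0.0197 tq [ 1.99 -0.2   0.5 ]
```

Resistance has risen to 12 N, so jamming has begun. From here I use smaller increments.

Call:
{"name": "move_arm", "arguments": {
  "deltas": [
    {"dp":[0,0,0.008],"turn":[0,0,0]},
    {"dp":[0,0,0.006],"turn":[0,0,0]},
    {"dp":[0,0,0.003],"turn":[0,0,0]},
    {"dp":[0,0,0.001],"turn":[0,0,0]},
    {"dp":[0,0,-0.0005],"turn":[0,0,0]},
    {"dp":[0,0,-0.0005],"turn":[0,0,0]}
  ]
}}

```text
time: 12.8
tool_pos: [0.5306, -0.0093, 0.0499]
tool_rot: [0.147, 1.567, 1.516]
contact_force: [0.7, 15.2, -2.3]
opening: 0.0198
```

```bash
python3 -c "
from st import *"
```

```text
t 12.8 z 0.0499 grip x',y' -0.058 0.1118 F ex,ey,z -2.4 15.0 -2.3 open 0.0198 tq [ 2.49 -0.15  0.58]
```

Call:
{"name": "move_arm", "arguments": {
  "deltas": [
    {"dp":[0,0,0.008],"turn":[0,0,0]},
    {"dp":[0,0,0.006],"turn":[0,0,0]},
    {"dp":[0,0,0.003],"turn":[0,0,0]},
    {"dp":[0,0,0.001],"turn":[0,0,0]},
    {"dp":[0,0,-0.001],"turn":[0,0,0]},
    {"dp":[0,0,-0.001],"turn":[0,0,0]}
  ]
}}

```text
time: 13.4
tool_pos: [0.5304, -0.0096, 0.0499]
tool_rot: [0.183, 1.566, 1.552]
contact_force: [1.2, 19.6, -0.3]
opening: 0.0196
```

```bash
python3 -c "
from st import *"
```

```text
t 13.4 z 0.0499 grip x',y' -0.0583 0.1115 F ex,ey,z -2.8 19.5 -0.3 open 0.0196 tq [ 3.21 -0.27  0.78]
```

Call:
{"name": "move_arm", "arguments": {
  "deltas": [
    {"dp":[0,0,0.008],"turn":[0,0,0]},
    {"dp":[0,0,0.006],"turn":[0,0,0]},
    {"dp":[0,0,0.003],"turn":[0,0,0]},
    {"dp":[0,0,0.001],"turn":[0,0,0]},
    {"dp":[0,0,-0.001],"turn":[0,0,0]},
    {"dp":[0,0,-0.001],"turn":[0,0,0]}
  ]
}}

```text
time: 14.0
tool_pos: [0.53, -0.0099, 0.0499]
tool_rot: [0.216, 1.565, 1.585]
contact_force: [1.2, 24.7, 0.3]
opening: 0.0196
```

```bash
python3 -c "
from st import *
pic(5)"
```

```text
t 14.0 z 0.0499 grip x',y' -0.0585 0.1111 F ex,ey,z -3.8 24.4 0.3 open 0.0196 tq [ 3.96 -0.31  0.91]
```

View pics/sc5.png

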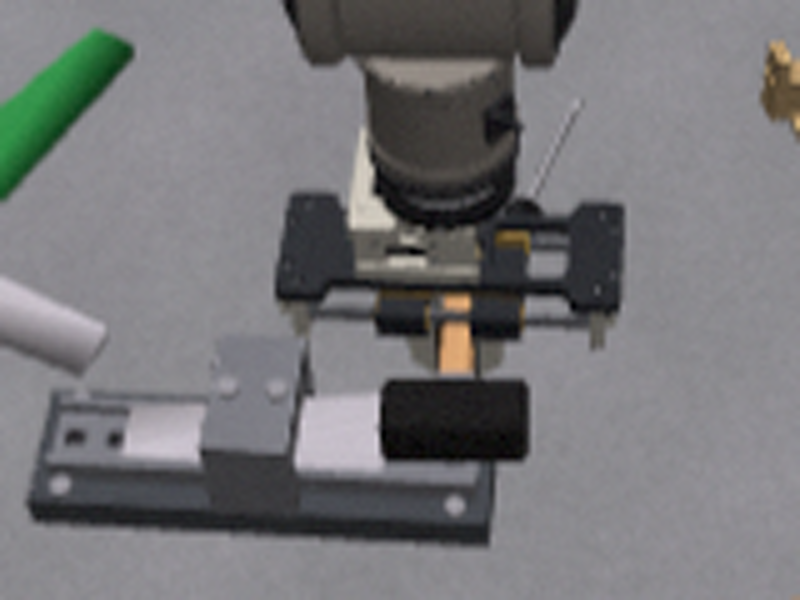

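The face is on the butt at (383,430), and the thin end is now well past the bridge at (125,433). One confirming tap to the same command, which should give the same force at the same place.

Call:
{"name": "move_arm", "arguments": {
  "deltas": [
    {"dp":[0,0,0.01],"turn":[0,0,0]},
    {"dp":[0,0,0.008],"turn":[0,0,0]},
    {"dp":[0,0,0.005],"turn":[0,0,0]},
    {"dp":[0,0,0.002],"turn":[0,0,0]},
    {"dp":[0,0,0],"turn":[0,0,0]},
    {"dp":[0,0,0],"turn":[0,0,0]}
  ]
}}

```text
time: 14.65
tool_pos: [0.53, -0.0099, 0.0499]
tool_rot: [0.237, 1.564, 1.606]
contact_force: [1.2, 25.0, 0.3]
opening: 0.02
```

```bash
python3 -c "
from st import *"
```

```text
t 14.65 z 0.0499 grip x',y' -0.0586 0.1111 F ex,ey,z -3.9 24.7 0.3 open 0.02 tq [ 4.13 -0.25  0.96]
```

Call:
{"name": "move_arm", "arguments": {
  "deltas": [
    {"dp":[0,0,0.01],"turn":[0,0,0]},
    {"dp":[0,0,0.018],"turn":[0,0,0]},
    {"dp":[0,0,0.02],"turn":[0,0,0]},
    {"dp":[0,0,0.02],"turn":[0,0,0]}
  ]
}}

```text
time: 15.05
tool_pos: [0.5343, 0.0057, 0.0496]
tool_rot: [2.71, 1.57, -2.204]
contact_force: [0.7, -0.1, -3.4]
opening: 0.0197
```

```bash
python3 -c "
from st import *
pic(6)
z=np.load('sc6.npz');p=z['p'];C=cloud('scene',z['d'])
m=np.zeros((420,560),bool); m[222:246,250:300]=1; m&=p.max(2)<60
t=C[m]; t=t[(t[:,2]>.075)&(t[:,2]<.095)]
r=cv2.minAreaRect(t[:,:2].astype(np.float32)); print(len(t),r,np.median(t[:,2])); c=np.array(r[0])-[.565,-.1305]; print('head',c@ex,c@e)
A=np.c_[t[:,:2],np.ones(len(t))]; print(np.linalg.lstsq(A,t[:,2],rcond=None)[0]); print(R.round(4))
"
```

```text
t 15.05 z 0.0496 grip x',y' -0.0574 0.1272 F ex,ey,z 0.7 0.0 -3.4 open 0.0197 tq [-0.06  0.03 -0.01]
364 ((0.5902131795883179, -0.004217907786369324), (0.08393950760364532, 0.04105948656797409), 78.24360656738281) 0.08367844442379435
head -0.0006964980194448902 0.12877630794768335
[-0.06367776 -0.0008834   0.12101548]
[[-2.000e-04 -9.797e-01  2.007e-01]
 [-3.000e-04  2.007e-01  9.797e-01]
 [-1.000e+00  1.000e-04 -3.000e-04]]
```

View pics/sc6.png

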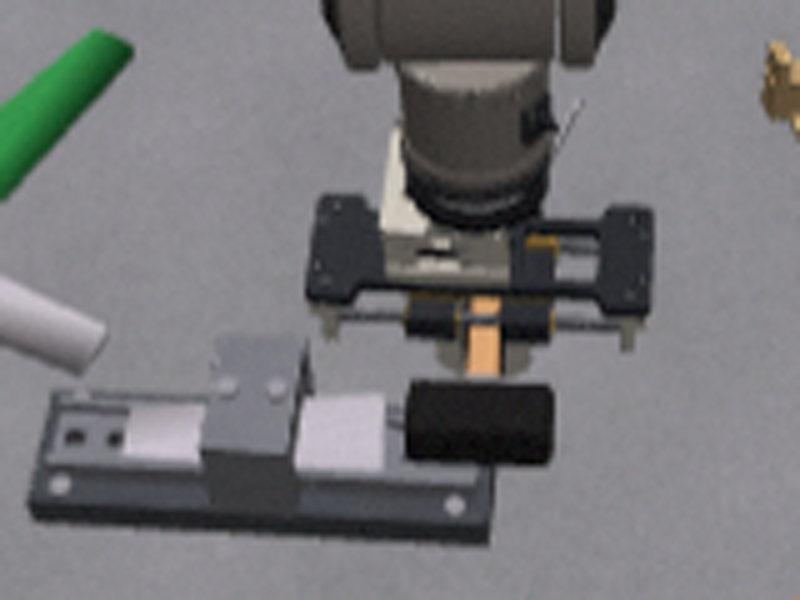

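The wedge stayed put when the mallet left: the butt is at (383,430) and the thin end at (125,433). The repeat tap gave the same position and 25 N. Now I lift and return the mallet.

Run:
```python
from h import *
s,P,R=now(); R1=pose(np.radians(98.82))
for q in((.4804,.2769,.137),(.4804,.2769,.0372)):
    d,t=delta(P,R,np.array(q),R1); print(d.round(4),t.round(2))
```

```text
[-0.0875  0.1073  0.255 ] [-2.04e+01 -1.00e-02 -1.00e-02]
[0.0123 0.1073 0.255 ] [-2.04e+01 -1.00e-02 -1.00e-02]
```

Call:
{"name": "move_arm", "arguments": {
  "deltas": [
    {"dp":[-0.008,0,0.004],"turn":[0,0,0]},
    {"dp":[-0.024,0,0.01],"turn":[0,0,0]},
    {"dp":[-0.046,0,0.02],"turn":[0,0,0]},
    {"dp":[-0.066,0,0.03],"turn":[0,0,0]},
    {"dp":[-0.08,0,0.042],"turn":[0,0,0]},
    {"dp":[-0.086,0,0.054],"turn":[0,0,0]},
    {"dp":[-0.088,0,0.064],"turn":[0,0,0]},
    {"dp":[-0.088,0,0.07],"turn":[0,0,0]},
    {"dp":[-0.088,0,0.07],"turn":[0,0,0]}
  ]
}}

```text
time: 16.0
tool_pos: [0.548, 0.0754, 0.1369]
tool_rot: [1.699, 1.569, 3.069]
contact_force: [0.6, 0.4, -3.3]
opening: 0.0194
```

Run:
```python
from h import *
s,P,R=now(); R1=pose(np.radians(98.82)); print(P)
for q in((.4804,.2769,.137),(.4804,.2769,.0372)):
    d,t=delta(P,R,np.array(q),R1); print(d.round(4),t.round(2))
```

```text
[0.54796998 0.07540455 0.13685686]
[-0.      0.1064  0.184 ] [-20.33   0.    -0.09]
[0.0998 0.1063 0.184 ] [-20.33   0.    -0.09]
```

Call:
{"name": "move_arm", "arguments": {
  "deltas": [
    {"dp":[0,0.006,0.01],"turn":[-1,0,0]},
    {"dp":[0,0.017,0.03],"turn":[-3,0,0]},
    {"dp":[0,0.032,0.056],"turn":[-6,0,0]},
    {"dp":[0,0.048,0.083],"turn":[-9,0,0]},
    {"dp":[0,0.063,0.11],"turn":[-12,0,0]},
    {"dp":[0,0.078,0.135],"turn":[-15,0,0]},
    {"dp":[0,0.091,0.157],"turn":[-17.5,0,0]},
    {"dp":[0,0.1,0.173],"turn":[-19.2,0,0]},
    {"dp":[0,0.105,0.182],"turn":[-20.1,0,0]},
    {"dp":[0,0.1064,0.184],"turn":[-20.3,0,0]}
  ]
}}

```text
time: 17.0
tool_pos: [0.4804, 0.277, 0.1374]
tool_rot: [1.671, 1.57, -2.888]
contact_force: [-0.2, 0.2, -2.6]
opening: 0.0192
```

Call:
{"name": "move_arm", "arguments": {
  "deltas": [
    {"dp":[0,0,0],"turn":[0,0,0]},
    {"dp":[0,0,0],"turn":[0,0,0]},
    {"dp":[0,0,0],"turn":[0,0,0]}
  ]
}}

```text
time: 17.3
tool_pos: [0.4814, 0.2755, 0.1377]
tool_rot: [3.063, 1.571, -1.498]
contact_force: [-0.0, 0.3, -2.1]
opening: 0.0195
```

Run:
```python
from h import *
s,P,R=now(); R1=pose(np.radians(98.82)); print(s["time"],P)
for q in((.4804,.2769,.0372),):
    d,t=delta(P,R,np.array(q),R1); print(d.round(4),t.round(2))
```

```text
17.3 [0.48139898 0.27548443 0.13770687]
[0.1005 0.0008 0.0016] [-0.17 -0.01 -0.  ]
```

Call:
{"name": "move_arm", "arguments": {
  "deltas": [
    {"dp":[0.008,0.0008,0.0016],"turn":[-0.2,0,0]},
    {"dp":[0.024,0.0008,0.0016],"turn":[-0.2,0,0]},
    {"dp":[0.044,0.0008,0.0016],"turn":[-0.2,0,0]},
    {"dp":[0.062,0.0008,0.0016],"turn":[-0.2,0,0]},
    {"dp":[0.077,0.0008,0.0016],"turn":[-0.2,0,0]},
    {"dp":[0.086,0.0008,0.0016],"turn":[-0.2,0,0]},
    {"dp":[0.092,0.0008,0.0016],"turn":[-0.2,0,0]},
    {"dp":[0.096,0.0008,0.0016],"turn":[-0.2,0,0]},
    {"dp":[0.098,0.0008,0.0016],"turn":[-0.2,0,0]},
    {"dp":[0.098,0.0008,0.0016],"turn":[-0.2,0,0]}
  ]
}}

```text
time: 18.3
tool_pos: [0.4802, 0.2778, 0.0399]
tool_rot: [-1.255, 1.57, 0.471]
contact_force: [-0.5, -0.3, -3.4]
opening: 0.0197
```

Call:
{"name": "move_arm", "arguments": {
  "deltas": [
    {"dp":[0.001,0,0],"turn":[0,0,0]},
    {"dp":[0.002,0,0],"turn":[0,0,0]},
    {"dp":[0.002,0,0],"turn":[0,0,0]}
  ]
}}

```text
time: 18.6
tool_pos: [0.4801, 0.2778, 0.0379]
tool_rot: [-1.185, 1.57, 0.541]
contact_force: [-0.3, 0.2, -2.6]
opening: 0.0197
```

Run:
```python
from h import *
p,d=robot.read_camera("scene"); cv2.imwrite("pics/sc7.png",cv2.resize(p[120:250,300:450],None,fx=4.5,fy=4.5,interpolation=cv2.INTER_CUBIC)[...,::-1])
s,P,R=now(); print(s["time"],P.round(4),s["contact_force"],s["torque"], R[:,2])
```

```text
18.65 [0.4801 0.2778 0.0379] [ 0.58400742  0.15227359 -2.09161379] [0.03867533 0.04812336 0.02667534] [-1.55303040e-01  9.87866873e-01  8.89631002e-05]
```

View pics/sc7.png

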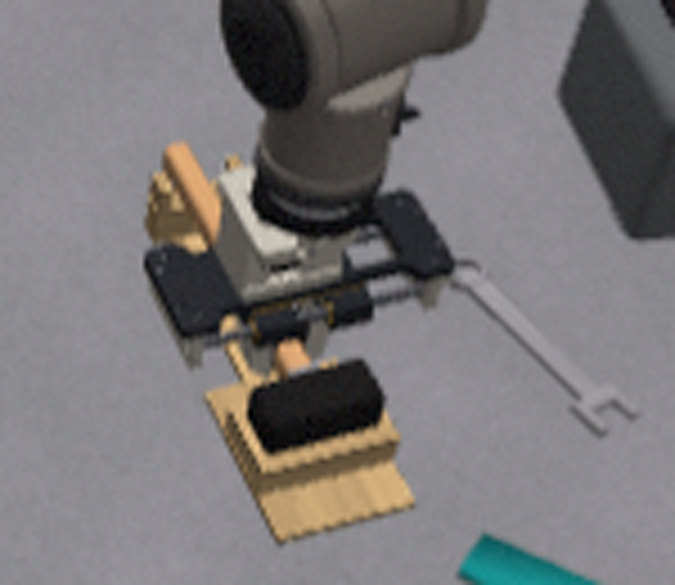

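The head is back at its original place on the block, about (315,405) in the crop, and the handle end lies between the prongs. One last millimetre down, then release.

Call:
{"name": "move_arm", "arguments": {
  "deltas": [
    {"dp":[0.0007,0,-0.0008],"turn":[0,0,0]},
    {"dp":[0.001,0,-0.0008],"turn":[0,0,0]},
    {"dp":[0.001,0,-0.0008],"turn":[0,0,0]}
  ]
}}

```text
time: 18.95
tool_pos: [0.4802, 0.2769, 0.0369]
tool_rot: [-1.42, 1.571, 0.306]
contact_force: [0.2, 0.1, -0.6]
opening: 0.0201
```

Call:
{"name": "move_arm", "arguments": {
  "deltas": [
    {"dp":[0,0,0],"turn":[0,0,0]},
    {"dp":[0,0,0],"turn":[0,0,0]},
    {"dp":[0,0,0],"turn":[0,0,0]},
    {"dp":[0,0,0],"turn":[0,0,0]},
    {"dp":[0,0,0],"turn":[0,0,0]},
    {"dp":[0,0,0],"turn":[0,0,0]}
  ],
  "hand": 0.06
}}

```text
time: 19.55
tool_pos: [0.4802, 0.277, 0.0368]
tool_rot: [-1.128, 1.571, 0.599]
contact_force: [-0.5, 0.3, 0.4]
opening: 0.0589
```

Released. I rise straight up, then swing back toward the start so both cameras have a clear view.

Call:
{"name": "move_arm", "arguments": {
  "deltas": [
    {"dp":[-0.005,0,0],"turn":[0,0,0]},
    {"dp":[-0.02,0,0],"turn":[0,0,0]},
    {"dp":[-0.04,0,0],"turn":[0,0,0]},
    {"dp":[-0.065,0,0],"turn":[0,0,0]},
    {"dp":[-0.09,0,0],"turn":[0,0,0]},
    {"dp":[-0.115,0,0],"turn":[0,0,0]},
    {"dp":[-0.14,0,0],"turn":[0,0,0]},
    {"dp":[-0.16,0,0],"turn":[0,0,0]},
    {"dp":[-0.175,0,0],"turn":[0,0,0]},
    {"dp":[-0.18,0,0],"turn":[0,0,0]}
  ]
}}

```text
time: 20.55
tool_pos: [0.4808, 0.2772, 0.2189]
tool_rot: [-1.325, 1.567, 0.402]
contact_force: [0.0, -0.2, -0.7]
opening: 0.0601
```

Run:
```python
from h import *
s,P,R=now(); d,t=delta(P,R,np.array([.218,.477,.227]),pose(np.radians(65.4))); print(P,d.round(4),t.round(2))
```

```text
[0.48078127 0.27723203 0.21887189] [-0.0087  0.2286  0.2382] [33.53  0.11  0.18]
```

Call:
{"name": "move_arm", "arguments": {
  "deltas": [
    {"dp":[0,0.01,0.011],"turn":[2,0,0]},
    {"dp":[-0.001,0.035,0.037],"turn":[5,0,0]},
    {"dp":[-0.003,0.065,0.068],"turn":[9,0,0]},
    {"dp":[-0.004,0.095,0.1],"turn":[13,0,0]},
    {"dp":[-0.006,0.125,0.131],"turn":[17,0,0]},
    {"dp":[-0.007,0.155,0.162],"turn":[21,0,0]},
    {"dp":[-0.008,0.182,0.19],"turn":[25,0,0]},
    {"dp":[-0.008,0.205,0.214],"turn":[29,0,0]},
    {"dp":[-0.008,0.22,0.23],"turn":[32,0,0]},
    {"dp":[-0.008,0.228,0.238],"turn":[33.5,0,0]}
  ]
}}

```text
time: 21.55
tool_pos: [0.2159, 0.4775, 0.2242]
tool_rot: [2.581, 1.57, -2.56]
contact_force: [0.2, 0.4, -0.6]
opening: 0.0598
```

Call:
{"name": "move_arm", "arguments": {
  "deltas": [
    {"dp":[0,0,0],"turn":[0,0,0]},
    {"dp":[0,0,0],"turn":[0,0,0]},
    {"dp":[0,0,0],"turn":[0,0,0]}
  ]
}}

```text
time: 21.85
tool_pos: [0.2186, 0.4762, 0.2245]
tool_rot: [-2.706, 1.57, -1.565]
contact_force: [-0.1, 0.2, -0.3]
opening: 0.06
```

Run:
```python
from h import *
for n in("scene","top"):
    p,d=robot.read_camera(n); cv2.imwrite(f"pics/{n}9.png",p[...,::-1]); np.savez(n+"9.npz",p=p,d=d)
    a=np.load(n+"0.npz")["p"]; df=cv2.absdiff(cv2.GaussianBlur(a,(3,3),0),cv2.GaussianBlur(p,(3,3),0)).max(2)
    cv2.imwrite(f"pics/diff_{n}.png",(df*4.).clip(0,255).astype(np.uint8))
```

```text
(no output)
```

View pics/scene9.png

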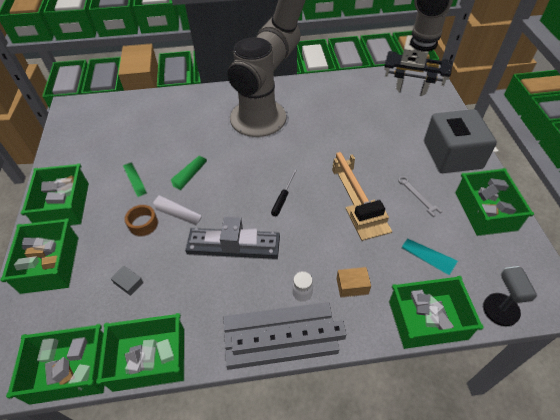

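View pics/diff_top.png

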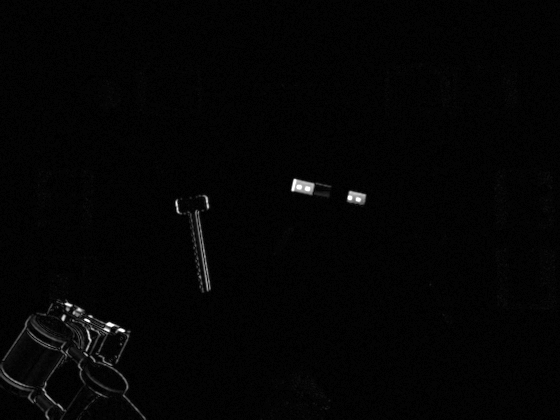

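View pics/diff_scene.png

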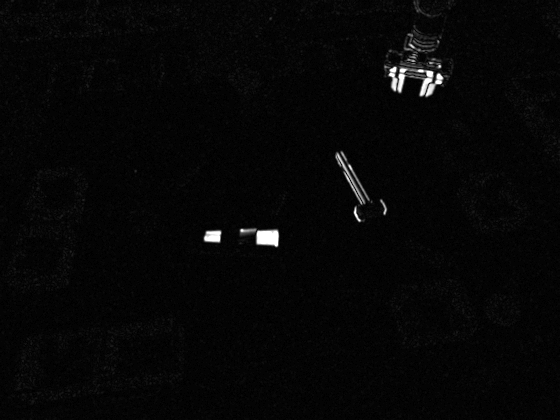

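In both views only the wedge, the mallet outline and the arm differ from the first pictures. I measure how far the mallet shifted, then hand in if it is small.

Run:
```python
from h import *
for k in "09":
    z=np.load(f"top{k}.npz");p=z["p"]
    m=np.zeros((420,560),bool); m[190:222,172:212]=1; m&=p.max(2)<45
    ys,xs=np.nonzero(m); print(k,m.sum(),plane("top",[[xs.mean(),ys.mean()]],.072).round(4))
    C=cloud("top",z["d"])[225:292,180:220].reshape(-1,3); h=C[(C[:,2]>.060)&(C[:,2]<.07)]
    f=np.polyfit(h[:,0],h[:,1],1); print(np.degrees(np.arctan(f[0])),np.polyval(f,.42),np.median(h[:,2]),h[:,0].min())
    z=np.load(f"scene{k}.npz");p=z["p"]; m[:]=0; m[195:225,350:392]=1; m&=p.max(2)<60
    q=cloud("scene",z["d"])[m]; print(np.median(q,axis=0).round(4))
```

```text
0 413 [[0.5328 0.2845 0.072 ]]
9.064917099533165 0.26740506602369496 0.06553138440633255 0.28824009611590773
[0.5443 0.2848 0.0704]
9 413 [[0.5333 0.2818 0.072 ]]
8.791769252669384 0.26426808909606986 0.06555449386549839 0.2881342073784692
[0.5447 0.2817 0.0704]
```

```bash
python3 -c "
from h import *
print(robot.hand_in()); print(robot.observe()['time'])"
```

```text
the job is handed in; nothing more can be done
None
the job is handed in; nothing more can be done
```

The wedge is driven in tight and the mallet is back on its rest. I handed the job in at about 22 s of the 48 s allowed.

- **Driving the wedge:** I gripped the mallet by the handle and knocked the wedge in along -y with 14 light, separate taps. It slid loose for about 57 mm. Over the next few millimetres the resistance rose from 12 to 25 N, well under the 45 N limit.
- **Tightness check:** A repeat tap to the same point gave the same tool position and the same 25 N. The wedge stayed in place when the mallet was withdrawn and in the final pictures. The gripper never touched it. Forces were read only at the end of each tap, so a brief peak during a tap could have been missed.
- **Mallet:** It lies level on the block with the handle end between the prongs. It is about 3 mm to the side (towards -y) of where it lay and turned by about 0.3°. I think the jaws shifted it as they centred on the handle, and I left it there.
- **Everything else:** Comparing pictures from before and after in both views shows no change apart from the wedge, the mallet and the arm. The arm is back near its start pose, touching nothing.

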